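# Fit the cooker knob and hold it pressed

### The arm

A 6-joint arm with a two-finger parallel gripper is mounted at the origin on a cart in front of the work surface, level with it; the furniture and walls round the work are solid. World frame = base frame: x ahead of the robot, y to its left, z up, the work surface at z = 0. Lengths are in mm, angles in rad, forces in N, time in s.
With the tool pointing down it reaches from about 275 to 750 mm from the base axis. Payload 10.2 kg.
Tool frame: the origin (TCP) lies at the very end of the fingers, on their centre line; the grasp point (between the pads) lies 19 mm behind it; z points along the fingers, y is the line along which they close (so a half turn about z gives the same grasp; the last joint's range is limited). The gripper opens to 85 mm and grips with 20 to 120 N. Pads are 22 mm wide; open, the fingers measure 114 mm over their backs; the gripper's body (76 mm by 85 mm) begins 54 mm behind the grasp point. The pads swing forward as they close: fully open they stand 13 mm farther back than shut.
Start: joints at [-1.54, 0.313, 1.498, -0, 1.331, -0.223], TCP at [131.806, -508.191, 231.294] pointing down, gripper open.
Joint ranges: [-2.94, 2.94], [-0.97, 2.17], [0.19, 2.56], [-1.23, 4.37], [0.02, 3.11], [-2.88, 2.88]. Speed limits (rad/s): [2.39, 2.39, 3.01, 3.14, 3.14, 3.14].

### API

Orientations are given as a unit quaternion [w, x, y, z].
In Python, from rig import telemetry, optics, ctrl gives the robot as it stands.
- The arm moves only by the tool servo_tool, never from a script. Its argument "deltas" is a list of rows, each a list of 3 entries, a list of its own where there are three numbers: the shift along the tool's x, y, z in units of 20 cm (1.0 is 20 cm), then the turn, a rotation vector about the tool's x, y, z in units of 90 degrees (1.0 is 90 degrees), then the opening, from 0 (shut) to 1 (fully open). A call has 1 to 8 rows; each row shifts and turns the commanded pose from where the row before left it, along the tool's axes as they then stand; what a row does not reach is not made up. A row lasts 1/10 s, in which the tool goes at most 50 mm and 8.59 degrees, less where a joint would pass 70% of its speed; a pose out of reach is approached as far as the arm can. A call with a number of a shift or a turn outside -1 to 1 is refused whole. A call with a gripper value outside its range is refused whole. The fingers move at their own pace and stop on an object; "squeeze" is the grip in N (left out, the last holds). Time passes only in rows, so rows that do not move let the fingers close. It gives the time, the measured TCP pose, the force, the opening and the grip force at its end, in the units of the state.
- telemetry.sense(): the state, without advancing time (a new reading comes with each control period).
- optics.capture(name): name is "scene" or "top"; returns the picture (480x640x3 uint8, blue, green, red); there is no depth.
- optics.camera_model(name): a dict with "vfov" (degrees; the focal length in pixels is half the picture's height over the tangent of half this angle, whatever the lens; pixels are square), "cx", "cy" (the principal point, pixels), "R" (3x3) and "t" (3): a world point X has camera coordinates R X + t. Camera axes: x right, y down, z forward; pixel columns grow to the right and rows downward; lengths in mm; the calibration is good to about 2 mm. A picture is of the moment at which its call begins. camera_model takes no time and is no camera call.
- ctrl.finish_job(): hands the job in; it is judged then, once.
The state is a dict: "time_s": time; "joints": joint angles; "dq": joint speeds; "tau": joint torques, N m; "eef_pos": TCP position; "ee_rot": TCP orientation; "force": force on the tool from outside, world axes, zero at the start; "wrist_torque": the same for the moment, N m; "grip_width": opening from 0.0 (shut) to 1.0 (fully open); "grip_force": force on a finger pad.
Only numpy, scipy, OpenCV 4.12 (cv2) and the standard library are available. Lean on these libraries where they do the work, as an engineer would, in place of code of your own. Each camera call takes 0.05 s, during which the arm holds its last target. There are 200 camera calls.

### The job

Get the portable gas cooker ready to light: pull the red lock pin up out of its bore, park it upright in the notch of the fork on the cooker's right side with its flange resting on the fork, and let go of it. Then take the loose white knob, turn it so that its red pointer is on the side of the spindle's flat, push it fully home on the D-shaped spindle and without forcing it press it all the way down against the valve's spring. Finish while still gripping the knob and keeping it pressed down; do not let go, and leave the other things on the worktop where they are.

Things in the scene. Friction and masses are not known exactly. Their poses are not given: they have to be found in the camera images.
- cooker: Fixed steel one-burner cooker, 200 (x) x 340 (y) x 60 mm; origin: centre of its underside, z up; yaw varies. Burner 55 mm to +y of the origin, its pan-support bars 95 mm high. The 90 mm at the -y side are a flat grey control panel, 60 mm above the worktop, with the spindle and the pin's bore; the fork with the notch sticks out of its right (-y) edge.
- lock_pin: Red pin, 35 g, starts upright in the bore 28 mm behind the spindle, its head in the knob's way. Origin: axis, underside of its flange, 60 mm above the worktop both in the bore and when parked; z up. Below: steel shank 8 mm dia, 32 long, tapered tip. Above: flange 20 dia x 4, then a tab 24 mm along x, 10 thick along y, top at +40: pinch it across its y.
- bore_mouth (a point): Mouth of the pin's round bore in the control panel, 60 mm above the worktop; bore 10 mm dia, 36 mm deep, vertical; axes as the cooker's.
- notch (a point): Parking place of the pin: mid-slot point on the top face of the steel fork, 60 mm above the worktop; axes as the cooker's. Slot 12 mm wide along x, from 14 mm to +y of the point (cooker's wall) to 16 mm to -y (open end), open above and below; fork 8 mm thick, 32 mm over both prongs. The shank goes in from above or from the open end; the flange rests on the fork.
- knob: Loose white knob, 50 g, 50 mm dia, 47 tall, standing on its skirt. Origin: centre of its underside, z up. Skirt up to 19 mm, then a grip bar 44 mm along x, 12 thick along y, up to 47: pinch it across its y. A red pointer line on the bar marks its +x end. Underneath a D-shaped bore 16 mm dia, 14 deep, its flat 4.5 mm from the axis on the pointer's (+x) side.
- spindle_top (a point): Top centre of the upright brass D spindle, 82 mm above the worktop (22 above the panel), sinks when pressed. 14 mm dia, top edge chamfered 2.5, does not turn; its flat, 3.5 mm off the axis, faces the point's +x, as does a white mark on the black 32 mm rosette. The knob fits only with its pointer on that side (within 10 degrees); seated, its origin is 14 mm below this point.
- spindle (a joint): How far the spindle is pressed down, m: 0 up, 0.005 fully down (stop). Sprung: about 4 N to start, 8 N at the stop; springs back when let go.
- salt_shaker: Bystander: glass salt shaker with grey cap, 44 dia x 90 tall, right of the cooker (sizes in mm); origin at the centre of its underside. Leave it alone.
- match_box: Bystander: closed box of matches, 36 x 53 x 15, right of the cooker (sizes in mm); origin at the centre of its underside. Leave it alone.
- sink_stopper: Bystander: black rubber sink plug with a wire pull ring, 51 dia x 35; near the front right (sizes in mm); origin at the centre of its underside. Leave it alone.
- espresso_cup: Bystander: green espresso cup, 65 x 94 x 52, left of the cooker (sizes in mm); origin at the centre of its underside. Leave it alone.
- gas_lighter: Bystander: long red gas lighter, 32 x 229 x 18, lying at the front left (sizes in mm); origin at the centre of its underside. Leave it alone.

How it is judged:
By the outcome, as a careful person would: the job done as asked, in the order asked, and still so for the second after the job is handed in, while the arm keeps its last pose, push and grip.
It also fails if it takes over 51 s, if anything falls off the work surface, if the arm or the gripper's body presses on something with over 40 N, if the wrist force passes 120 N, or if a joint passes its speed limit or range.

## Working session

There is one attempt and no reset: what is moved stays moved. The work goes in short steps, Python scripts to look and compute and a tool call to move; the robot and the scene stay as the last step left them, time stands still between calls to the robot, and variables do not carry over. Pictures are saved under pics/ and viewed, at most 10 in all, crops included, and the job is handed in when it is done.

Besides the shell and the picture viewer there is one more tool, called after "Emit:" in YAML: its name, and indented under it one key for each argument. servo_tool: Moves the arm, as the interface text tells. Its arguments: {"type":"object","properties":{"deltas":{"type":"array"},"squeeze":{"type":"number"}},"required":["deltas"]}

```bash
mkdir -p pics; python3 - <<'E'
from rig import telemetry, optics
import cv2
print(telemetry.sense())
for n in("scene","top"):
    cv2.imwrite(f"pics/{n}0.png",optics.capture(n)); print(n,optics.camera_model(n))
E
```

```text
{'time_s': 0.0, 'joints': array([-1.54042369e+00,  3.13418513e-01,  1.49845661e+00, -6.50187977e-06,
        1.33100707e+00, -2.23356695e-01]), 'dq': array([-0.00192809, -0.00069563,  0.00149365, -0.00031986,  0.00113023,
        0.00041368]), 'tau': array([-3.29844806e-05, -4.12260747e+01, -2.59746766e+01, -2.45810934e-04,
        4.17982505e-03, -2.35866725e-05]), 'eef_pos': array([ 131.78350951, -507.91478136,  230.74383995]), 'ee_rot': array([-6.42074506e-04,  9.91963161e-01,  1.26525377e-01,  5.89758894e-05]), 'force': array([-0.05022311,  0.43404916, -0.56092556]), 'wrist_torque': array([-0.03845894, -0.03628176,  0.05053262]), 'grip_force': 0.0, 'grip_width': 1.0000221874274897}
scene {'vfov': 54.28592704323168, 'cx': 322.6589111805239, 'cy': 237.11761117153344, 'R': array([[ 0.84474473, -0.53505478,  0.01107764],
       [-0.26923851, -0.44278081, -0.85525188],
       [ 0.46251158,  0.71948699, -0.51809411]]), 't': array([-459.97273458,  254.99152325, 1061.41604101])}
top {'vfov': 57.360060291988525, 'cx': 321.8075730748848, 'cy': 237.7834576223013, 'R': array([[-0.02841677, -0.99957767, -0.0060799 ],
       [-0.99790274,  0.028722  , -0.05801016],
       [ 0.05816028,  0.00441868, -0.99829748]]), 't': array([  66.6414874 ,  540.97704704, 1156.72516079])}
```

View pics/scene0.png

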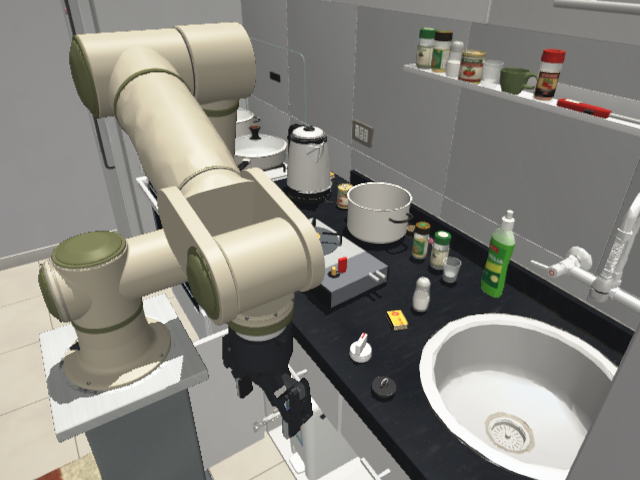

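View pics/top0.png

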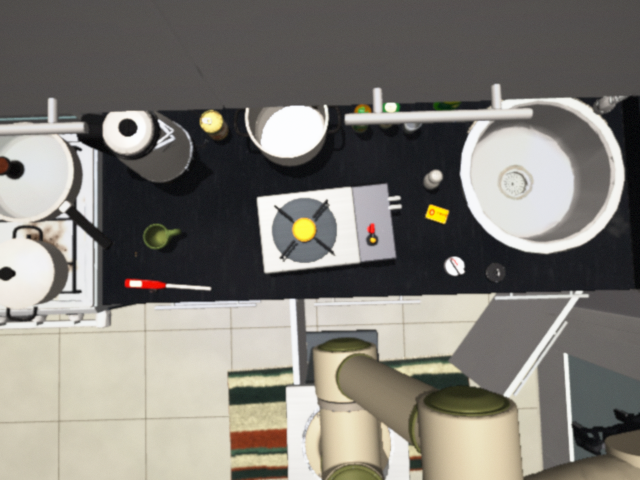

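The scene shows all the items. In the top view the panel is at about (375,225), with the pin at (372,229), spindle at (373,239), fork at (394,202) and knob at (454,266).

```bash
cat > h.py <<'E'
import numpy as np, cv2
from rig import telemetry, optics
def ray(n,px,z):
    m=optics.camera_model(n); f=240/np.tan(np.radians(m["vfov"]/2))
    R=np.array(m["R"]);t=np.array(m["t"]); c=-R.T@t
    d=R.T@np.array([(px[0]-m["cx"])/f,(px[1]-m["cy"])/f,1])
    return c+d*(z-c[2])/d[2]
def proj(n,X):
    m=optics.camera_model(n); f=240/np.tan(np.radians(m["vfov"]/2))
    p=np.array(m["R"])@np.array(X,float)+m["t"]; return np.array([m["cx"]+f*p[0]/p[2],m["cy"]+f*p[1]/p[2]])
def blobs(mask,amin=4):
    n,l,s,c=cv2.connectedComponentsWithStats(mask.astype(np.uint8)); return [(np.round(c[i],1).tolist(),s[i].tolist()) for i in range(1,n) if s[i,4]>=amin]
E
python3 - <<'E'
from h import *
t=cv2.imread("pics/top0.png"); s=cv2.imread("pics/scene0.png")
a=cv2.resize(t[180:285,345:505],None,fx=5,fy=5,interpolation=cv2.INTER_CUBIC)
cv2.imwrite("pics/c_top.png",a)
b=cv2.resize(s[240:400,300:440],None,fx=3.7,fy=3.7,interpolation=cv2.INTER_CUBIC)
cv2.imwrite("pics/c_sc.png",b)
for n,i in(("top",t),("scene",s)):
    i=i.astype(int); B,G,R=i[...,0],i[...,1],i[...,2]
    print(n,"red",[x for x in blobs((R>120)&(G<90)&(B<90)) if (345<x[0][0]<505 if n=="top" else 300<x[0][0]<440)])
    hsv=cv2.cvtColor(i.astype(np.uint8),cv2.COLOR_BGR2HSV)
    print("white",[x for x in blobs((hsv[...,1]<40)&(hsv[...,2]>190),30) if (425<x[0][0]<475 if n=="top" else 340<x[0][0]<440)])
E
```

```text
top red [([366.0, 105.9], [363, 104, 7, 5, 7]), ([371.1, 228.6], [368, 224, 7, 10, 52]), ([412.0, 457.4], [410, 457, 5, 2, 5])]
white [([435.6, 175.2], [431, 171, 10, 10, 82]), ([458.7, 264.4], [452, 257, 12, 17, 111]), ([450.3, 267.8], [446, 259, 12, 16, 103])]
scene red [([342.3, 264.6], [338, 257, 9, 16, 115])]
white [([435.2, 72.5], [422, 69, 25, 8, 53]), ([353.6, 192.6], [347, 183, 19, 24, 65]), ([384.3, 183.7], [367, 182, 35, 7, 59]), ([408.1, 197.0], [403, 189, 9, 18, 35]), ([342.0, 252.4], [324, 237, 40, 31, 477]), ([423.8, 281.2], [419, 278, 10, 8, 64]), ([357.0, 343.8], [350, 334, 17, 20, 117]), ([365.3, 350.9], [359, 343, 12, 16, 106]), ([348.6, 471.7], [317, 457, 57, 23, 668]), ([374.8, 470.1], [361, 458, 29, 22, 149])]
```

View pics/c_top.png

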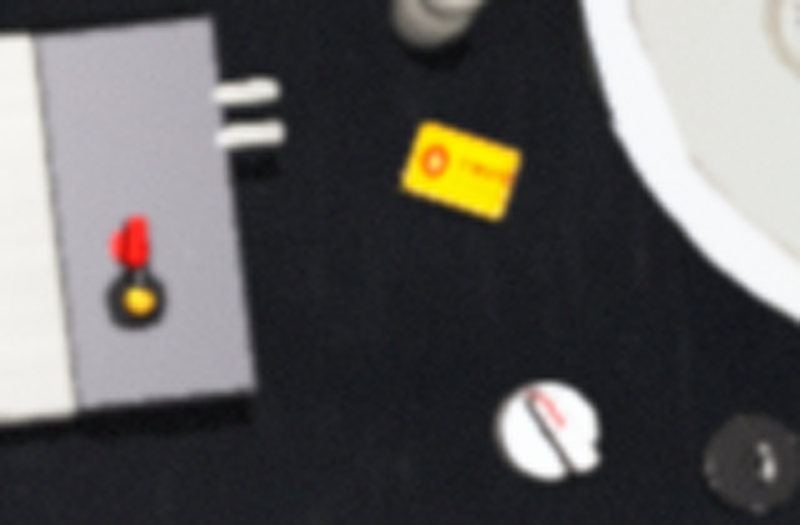

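View pics/c_sc.png

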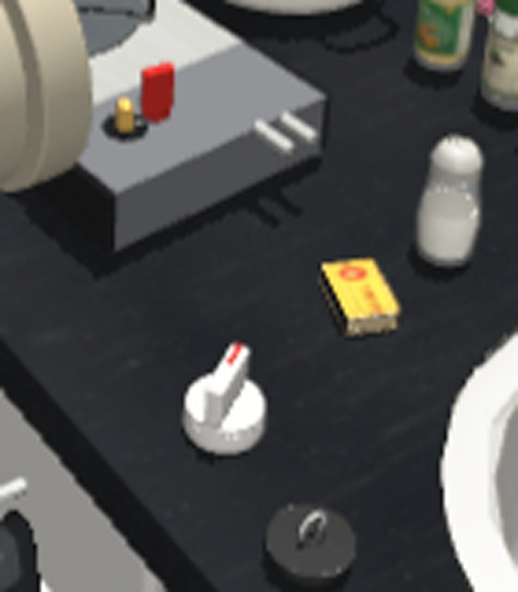

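The top crop (5x, offset 345,180) shows the panel corners at (212,18) and (255,388), and the fork tips at (277,88) and (283,133). The spindle is at (139,299), the pin tab at about (135,240), and the knob at (548,430) with its pointer to the upper left. The scene crop confirms the pointer is at the far end of the bar.

```bash
python3 - <<'E'
from h import *
T=lambda x,y:(345+(x+.5)/5-.5,180+(y+.5)/5-.5)
S=lambda x,y:(300+(x+.5)/3.7-.5,240+(y+.5)/3.7-.5)
np.set_printoptions(precision=1,suppress=True)
for nm,c,z in [("panTR",(212,18),60),("panBR",(255,388),60),("panTL",(38,38),60),("panBL",(75,410),60),("spind",(139,299),82),("rosette",(136,300),61),("tip1",(277,88),60),("tip2",(283,133),60),("fr1",(216,96),60),("fr2",(219,137),60),("knobskirt",(548,430),14),("ptr0",(532,390),47),("ptr1",(562,425),47)]:
    print("T",nm,ray("top",T(*c),z)[:2])
for nm,c,z in [("spind",(125,102),82),("pintop",(158,68),100),("panR",(326,98),60),("panF",(115,194),60),("tip1",(288,148),60),("tip2",(314,134),60),("ptrL",(232,345),47),("ptrR",(246,349),47),("barlowL",(205,394),47),("skirt",(225,408),19)]:
    print("S",nm,ray("scene",S(*c),z)[:2])
print("pin top cent",ray("top",(371.1,228.6),95)[:2],ray("scene",(342.3,264.6),81)[:2])
# knob fine: red line
for n,roi in (("top",(440,250,470,282)),("scene",(345,328,378,365))):
    i=cv2.imread(f"pics/{n}0.png").astype(int); x0,y0,x1,y1=roi; c=i[y0:y1,x0:x1]
    v,u=np.nonzero((c[...,2]-c[...,1]>35)); P=np.array([ray(n,(a+x0,b+y0),47)[:2] for a,b in zip(u,v)]); w=c[v,u,2]-c[v,u,1]
    print(n,"redline mean",np.average(P,axis=0,weights=w)); d=np.linalg.svd(P-P.mean(0))[2][0]; print(np.degrees(np.arctan2(*d[::-1])),len(P),P.min(0),P.max(0))
    g=c.max(2)>110; k=blobs(g,50); print([(round(q[0][0]+x0,1),round(q[0][1]+y0,1),q[1]) for q in k])
E
```

```text
T panTR [ 676.7 -121.8]
T panBR [ 484.8 -136.7]
T panTL [668.9 -31.4]
T panBL [476.2 -44.1]
T spind [531.1 -76.5]
T rosette [531.7 -77.2]
T tip1 [ 639.3 -153.9]
T tip2 [ 615.8 -156.1]
T fr1 [ 636.  -122.3]
T fr2 [ 614.7 -123.1]
T knobskirt [ 458.5 -299.1]
T ptr0 [ 479.8 -282.1]
T ptr1 [ 461.3 -296.7]
S spind [526.9 -78. ]
S pintop [554.9 -76.7]
S panR [ 671.5 -123.5]
S panF [ 480.  -137.6]
S tip1 [ 610.4 -157.2]
S tip2 [ 636.2 -153.7]
S ptrL [ 468.9 -284.7]
S ptrR [ 474.  -291.9]
S barlowL [ 430.7 -309.7]
S skirt [ 452. -303.]
pin top cent [557.4 -72.7] [553.9 -79. ]
top redline mean [ 470.1 -291. ]
-139.49933303160591 16 [ 462.8 -296.9] [ 476.2 -281.9]
[(454.4, 265.6, [4, 6, 21, 20, 318])]
scene redline mean [ 465.8 -291.3]
-145.56963460042206 13 [ 458.5 -297.4] [ 473.7 -285.8]
[(360.6, 349.2, [5, 5, 22, 30, 456])]
```

```bash
cat >> h.py <<'E'
from scipy.spatial.transform import Rotation as Ro
def go(target,theta=None):
    s=telemetry.sense(); q=s["ee_rot"]; R=Ro.from_quat([q[1],q[2],q[3],q[0]])
    d=R.inv().apply(np.array(target)-s["eef_pos"]); out="shift units %s"%np.round(d/200,4)
    th=np.degrees(np.arctan2(*R.as_matrix()[[1,0],0]))
    if theta is not None:
        W=Ro.from_matrix(np.array([[np.cos(np.radians(theta)),np.sin(np.radians(theta)),0],[np.sin(np.radians(theta)),-np.cos(np.radians(theta)),0],[0,0,-1]]).T if False else np.column_stack([[np.cos(np.radians(theta)),np.sin(np.radians(theta)),0],[np.sin(np.radians(theta)),-np.cos(np.radians(theta)),0],[0,0,-1]]))
        out+=" turn units %s"%np.round((R.inv()*W).as_rotvec()/(np.pi/2),4)
    print(out,"theta %.2f"%th,"t",s["time_s"],"pos",np.round(s["eef_pos"],1),"F",np.round(s["force"],1),"grip",round(s["grip_width"],3),round(s["grip_force"],1))
E
sed -i 's/np.array(\[\[np.cos(np.radians(theta)),np.sin(np.radians(theta)),0\],\[np.sin(np.radians(theta)),-np.cos(np.radians(theta)),0\],\[0,0,-1\]\]).T if False else //' h.py
python3 -c "
from h import *
go([556.5,-75,180],4.2)"
```

```text
shift units [ 2.5989 -1.5619  0.2565] turn units [-7.000e-04 -1.000e-04  1.149e-01] theta 14.54 t 0.1 pos [ 131.8 -507.9  230.8] F [ 0.5 -0.7 -1. ] grip 0.999 0.0
```

Emit:
servo_tool:
  deltas:
    - [[0.185,-0.111,0],[0,0,0],1]
    - [[0.185,-0.111,0],[0,0,0],1]
    - [[0.185,-0.111,0],[0,0,0],1]
    - [[0.185,-0.111,0],[0,0,0],1]
    - [[0.185,-0.111,0],[0,0,0],1]
    - [[0.185,-0.111,0],[0,0,0],1]
    - [[0.185,-0.111,0],[0,0,0],1]

```text
time_s: 0.8
eef_pos: [344.4, -291.2, 231.2]
ee_rot: [-0.0, 0.992, 0.126, -0.0]
force: [1.4, -1.2, 0.7]
grip_width: 0.995
grip_force: 0.0
```

Emit:
servo_tool:
  deltas:
    - [[0.185,-0.111,0],[0,0,0],0.6]
    - [[0.185,-0.111,0],[0,0,0],0.6]
    - [[0.185,-0.111,0.05],[0,0,0],0.6]
    - [[0.185,-0.111,0.05],[0,0,0],0.6]
    - [[0.185,-0.111,0.05],[0,0,0],0.6]
    - [[0.1,-0.06,0.05],[0,0,0.055],0.6]
    - [[0,0,0],[0,0,0.06],0.6]
    - [[0,0,0],[0,0,0],0.6]

```text
time_s: 1.6
eef_pos: [511.1, -121.6, 190.7]
ee_rot: [-0.0, 0.999, 0.037, -0.001]
force: [-0.2, -0.0, -0.0]
grip_width: 0.598
grip_force: 0.0
```

```bash
python3 -c "
from h import *
go([556.5,-75,125],4.2)"
```

```text
shift units [ 0.244  -0.2154  0.3281] turn units [-0.0004  0.0007  0.0002] theta 4.22 t 1.6 pos [ 511.1 -121.6  190.7] F [-0.2 -0.  -0. ] grip 0.598 0.0
```

Emit:
servo_tool:
  deltas:
    - [[0.081,-0.072,0],[0,0,0],0.5]
    - [[0.081,-0.072,0],[0,0,0],0.5]
    - [[0.082,-0.071,0.128],[0,0,0],0.5]
    - [[0,0,0.2],[0,0,0],0.5]
    - [[0,0,0],[0,0,0],0.5]
    - [[0,0,0],[0,0,0],0.5]

```text
time_s: 2.2
eef_pos: [556.5, -76.4, 126.6]
ee_rot: [0.0, 0.999, 0.037, -0.0]
force: [0.3, -0.0, 0.3]
grip_width: 0.501
grip_force: 0.0
```

```bash
python3 - <<'E'
from h import *
go([556.5,-75,70],4.2)
t=optics.capture("top");s=optics.capture("scene")
a=cv2.resize(t[200:260,340:400],(420,420),interpolation=cv2.INTER_CUBIC);b=cv2.resize(s[200:290,300:360],(280,420),interpolation=cv2.INTER_CUBIC)
cv2.imwrite("pics/p1.png",np.hstack([a,b]))
E
```

```text
shift units [ 0.0006 -0.0069  0.2828] turn units [0.     0.0001 0.0003] theta 4.23 t 2.2 pos [556.5 -76.4 126.6] F [ 0.3 -0.   0.3] grip 0.501 0.0
```

View pics/p1.png

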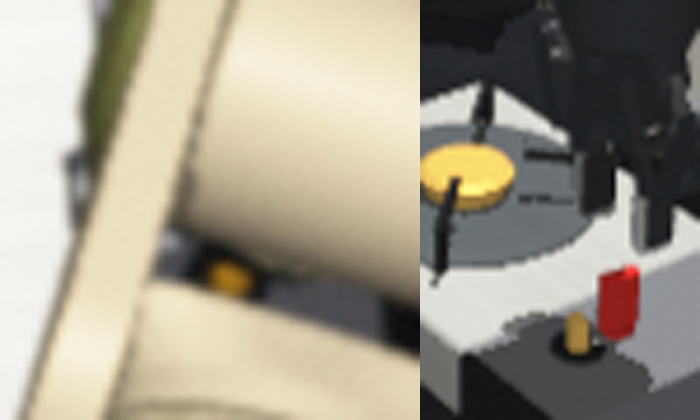

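The scene half shows the open fingers either side of the red pin tab, and a white mark at the spindle's pin side. The top view is blocked by the arm. I'll descend and grip.

Emit:
servo_tool:
  deltas:
    - [[0,-0.007,0.1],[0,0,0],0.5]
    - [[0,0,0.1],[0,0,0],0.5]
    - [[0,0,0.08],[0,0,0],0.5]
    - [[0,0,0],[0,0,0],0.5]
    - [[0,0,0],[0,0,0],0]
    - [[0,0,0],[0,0,0],0]
    - [[0,0,0],[0,0,0],0]
    - [[0,0,0],[0,0,0],0]
  squeeze: 30

```text
time_s: 3.1
eef_pos: [557.2, -74.7, 71.3]
ee_rot: [0.001, 0.999, 0.037, 0.001]
force: [-1.0, -0.3, 6.8]
grip_width: 0.113
grip_force: 31.8
```

Emit:
servo_tool:
  deltas:
    - [[0,0,-0.02],[0,0,0],0]
    - [[0,0,-0.04],[0,0,0],0]
    - [[0,0,-0.06],[0,0,0],0]
    - [[0,0,-0.08],[0,0,0],0]
    - [[0,0,-0.08],[0,0,0],0]
    - [[0,0,0],[0,0,0],0]

```text
time_s: 3.7
eef_pos: [557.6, -74.7, 128.5]
ee_rot: [0.001, 0.999, 0.037, 0.002]
force: [-0.9, 0.5, -0.9]
grip_width: 0.113
grip_force: 30.9
```

```bash
python3 - <<'E'
from h import *
go([624.3,-139.5,127],4.2)
s=optics.capture("scene");i=s.astype(int)
print([x for x in blobs((i[...,2]>110)&(i[...,1]<80)&(i[...,0]<80)) if 300<x[0][0]<440 and x[0][1]<330], proj("scene",[557,-74.7,117]))
b=cv2.resize(s[190:310,290:410],(600,600),interpolation=cv2.INTER_CUBIC)
cv2.imwrite("pics/p2.png",b)
E
```

```text
shift units [0.3089 0.3475 0.0094] turn units [ 0.0012 -0.0028 -0.    ] theta 4.20 t 3.7 pos [557.6 -74.7 128.5] F [-0.9  0.5 -0.9] grip 0.113 30.9
[([341.0, 248.2], [339, 240, 8, 14, 38])] [342.79410591 251.89874689]
```

View pics/p2.png

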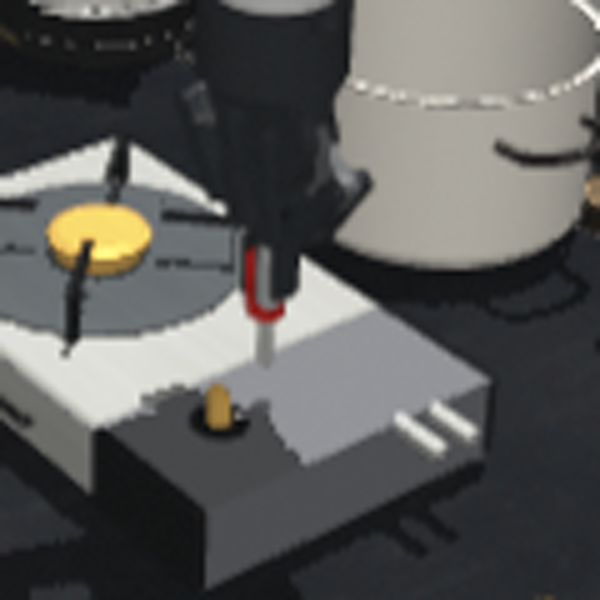

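The pin is out and hanging upright, with its shank tip at about (264,366) in the crop. The fork is clear at (435,428).

Emit:
servo_tool:
  deltas:
    - [[0.103,0.115,0],[0,0,0],0]
    - [[0.103,0.115,0],[0,0,0],0]
    - [[0.103,0.115,0],[0,0,0],0]
    - [[0,0,0],[0,0,0],0]
    - [[0,0,0],[0,0,0],0]
    - [[0,0,0],[0,0,0],0]

```text
time_s: 4.35
eef_pos: [622.5, -138.0, 125.2]
ee_rot: [-0.0, 0.999, 0.037, -0.001]
force: [-0.5, 0.3, 0.1]
grip_width: 0.116
grip_force: 30.8
```

```bash
python3 - <<'E'
from h import *
go([624.6,-139,75],4.2)
s=optics.capture("scene")
print(proj("scene",[624.6,-139,86]))
b=cv2.resize(s[210:310,330:430],(600,600),interpolation=cv2.INTER_CUBIC)
cv2.imwrite("pics/p3.png",b)
E
```

```text
shift units [0.0103 0.0062 0.2511] turn units [-0.0005  0.0008  0.0002] theta 4.21 t 4.35 pos [ 622.5 -138.   125.2] F [-0.5  0.3  0.1] grip 0.116 30.8
[378.17191232 266.16699183]
```

View pics/p3.png

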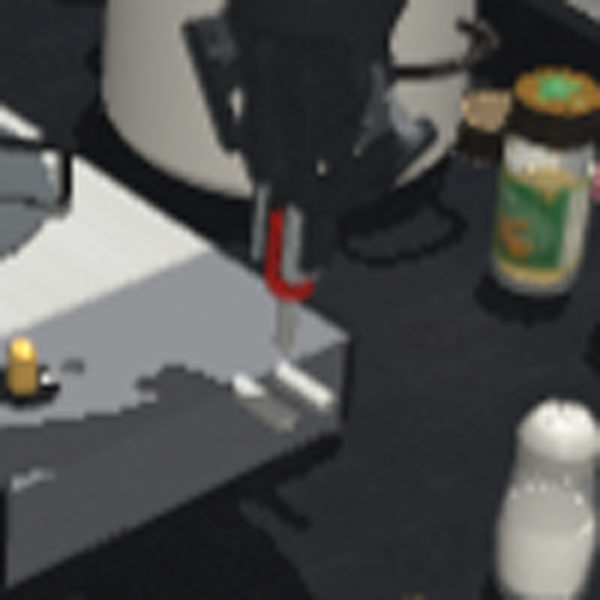

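The bore is empty at crop (73,366), and the shank tip at (286,348) lines up over the slot, whose middle is at about (285,392).

Emit:
servo_tool:
  deltas:
    - [[0.006,0.005,0.05],[0,0,0],0]
    - [[0,0,0.06],[0,0,0],0]
    - [[0,0,0.06],[0,0,0],0]
    - [[0,0,0.05],[0,0,0],0]
    - [[0,0,0.02],[0,0,0],0]
    - [[0,0,0],[0,0,0],0]
    - [[0,0,0],[0,0,0],0]

```text
time_s: 5.1
eef_pos: [624.6, -139.7, 78.0]
ee_rot: [0.0, 0.999, 0.037, 0.0]
force: [-0.0, 0.2, -0.4]
grip_width: 0.113
grip_force: 30.8
```

Emit:
servo_tool:
  deltas:
    - [[0,0,0.012],[0,0,0],0]
    - [[0,0,0.012],[0,0,0],0]
    - [[0,0,0.006],[0,0,0],0]
    - [[0,0,0],[0,0,0],0]
    - [[0,0,0],[0,0,0],0]

```text
time_s: 5.6
eef_pos: [624.4, -139.6, 71.7]
ee_rot: [0.0, 0.999, 0.037, 0.0]
force: [0.3, -0.4, -1.2]
grip_width: 0.113
grip_force: 30.9
```

Emit:
servo_tool:
  deltas:
    - [[0,0,0.004],[0,0,0],0]
    - [[0,0,0],[0,0,0],0]
    - [[0,0,0],[0,0,0],0]

```text
time_s: 5.9
eef_pos: [624.5, -139.6, 71.3]
ee_rot: [0.0, 0.999, 0.037, 0.0]
force: [-0.9, 0.6, 3.7]
grip_width: 0.108
grip_force: 31.4
```

Emit:
servo_tool:
  deltas:
    - [[0,0,0],[0,0,0],0.2]
    - [[0,0,0],[0,0,0],0.3]
    - [[0,0,0],[0,0,0],0.35]
    - [[0,0,0],[0,0,0],0.35]
    - [[0,0,-0.1],[0,0,0],0.35]
    - [[0,0,-0.2],[0,0,0],0.35]
    - [[0,0,-0.2],[0,0,0],0.5]
    - [[0,0,0],[0,0,0],0.5]

```text
time_s: 6.7
eef_pos: [626.5, -140.3, 177.0]
ee_rot: [0.002, 0.999, 0.037, 0.005]
force: [-0.7, -0.0, -0.4]
grip_width: 0.5
grip_force: 0.0
```

```bash
python3 - <<'E'
from h import *
go([455.5,-301,160],37.5)
s=optics.capture("scene");t=optics.capture("top")
a=cv2.resize(s[220:320,320:420],(400,400),interpolation=cv2.INTER_CUBIC)
b=cv2.resize(s[320:380,330:390],(400,400),interpolation=cv2.INTER_CUBIC)
cv2.imwrite("pics/p4.png",np.hstack([a,b]))
E
```

```text
shift units [-0.9121  0.7382  0.08  ] turn units [ 0.0046 -0.0048 -0.37  ] theta 4.20 t 6.7 pos [ 626.5 -140.3  177. ] F [-0.7 -0.  -0.4] grip 0.5 0.0
```

View pics/p4.png

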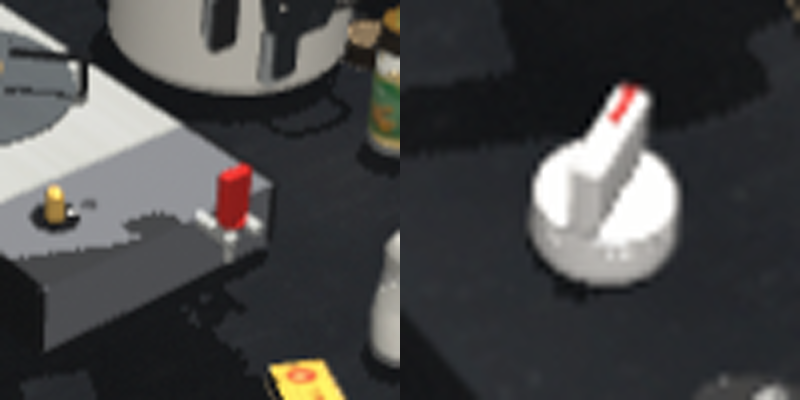

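The pin stands upright in the fork, with red at (235,195). On the knob, the bar-top corners in the right-hand crop are about (175,165), (207,178), (222,85) and (252,97).

```bash
python3 - <<'E'
from h import *
P=[ray("scene",(330+(x+.5)/6.667-.5,320+(y+.5)/6.667-.5),47)[:2] for x,y in [(175,165),(207,178),(222,85),(252,97)]]
for p in P: print(p)
n,f=(P[0]+P[1])/2,(P[2]+P[3])/2; d=f-n; print("centre",(n+f)/2,"ang",np.degrees(np.arctan2(d[1],d[0])),np.linalg.norm(d))
for a,b in((0,2),(1,3)): d=P[b]-P[a];print(np.degrees(np.arctan2(d[1],d[0])))
d=P[3]-P[2];print(np.linalg.norm(d))
i=cv2.imread("pics/top0.png").astype(int)[250:282,440:470]
m=(i.max(2)>100).astype(np.uint8)
c=max(cv2.findContours(m,0,1)[0],key=cv2.contourArea); (x,y),r=cv2.minEnclosingCircle(c);M=cv2.moments(m)
print(x+440,y+250,r,ray("top",(440+M["m10"]/M["m00"],250+M["m01"]/M["m00"]),20))
E
```

```text
[ 435.34357148 -306.18559821]
[ 440.7255954  -316.45544272]
[ 470.95206019 -283.84634333]
[ 476.04861546 -293.81519934]
centre [ 455.76746063 -300.0756459 ] ang 32.37983745676152 41.99533962468095
32.10241555179775
32.657787641651716
11.19611387356743
454.3396224975586 266.74528312683105 10.99714183807373 [ 458.36050748 -297.69956656   20.        ]
```

Emit:
servo_tool:
  deltas:
    - [[-0.15,0.122,0],[0,0,0],0.5]
    - [[-0.15,0.122,0],[0,0,0],0.5]
    - [[-0.15,0.122,0],[0,0,0],0.5]
    - [[-0.15,0.122,0],[0,0,0],0.5]
    - [[-0.15,0.122,0],[0,0,0],0.5]
    - [[-0.154,0.12,0],[0,0,0],0.5]
    - [[0,0,0],[0,0,-0.08],0.5]
    - [[0,0,0],[0,0,-0.08],0.5]

```text
time_s: 7.6
eef_pos: [453.5, -298.8, 169.4]
ee_rot: [-0.001, 0.987, 0.163, -0.001]
force: [-0.2, 0.4, -0.0]
grip_width: 0.502
grip_force: 0.0
```

Emit:
servo_tool:
  deltas:
    - [[0,0,0.2],[0,0,-0.08],0.5]
    - [[0,0,0.2],[0,0,-0.085],0.5]
    - [[0,0,0.05],[0,0,0],0.5]
    - [[0,0,0],[0,0,0],0.5]
    - [[0,0,0],[0,0,0],0.5]

```text
time_s: 8.1
eef_pos: [455.3, -298.9, 82.1]
ee_rot: [0.001, 0.958, 0.286, 0.0]
force: [0.4, 0.4, 0.5]
grip_width: 0.5
grip_force: 0.0
```

```bash
python3 - <<'E'
from h import *
go([457,-299.3,22.5],33.5)
s=optics.capture("scene");t=optics.capture("top")
a=cv2.resize(s[280:380,310:410],(500,500),interpolation=cv2.INTER_CUBIC)
cv2.imwrite("pics/p5.png",a)
E
```

```text
shift units [0.0059 0.006  0.298 ] turn units [ 0.001  -0.0002 -0.0023] theta 33.30 t 8.1 pos [ 455.3 -298.9   82.1] F [0.4 0.4 0.5] grip 0.5 0.0
```

View pics/p5.png

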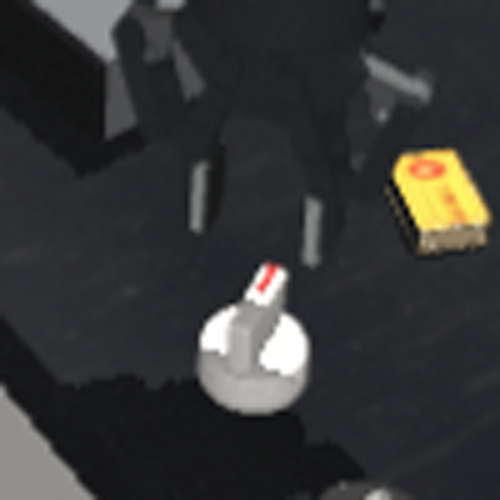

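The open fingers at (200,200) and (312,230) straddle the knob bar at (260,310).

Emit:
servo_tool:
  deltas:
    - [[0.006,0.006,0.1],[0,0,0],0.45]
    - [[0,0,0.1],[0,0,0],0.45]
    - [[0,0,0.08],[0,0,0],0.45]
    - [[0,0,0.015],[0,0,0],0.45]
    - [[0,0,0],[0,0,0],0.45]
    - [[0,0,0],[0,0,0],0]
    - [[0,0,0],[0,0,0],0]
    - [[0,0,0],[0,0,0],0]
  squeeze: 50

```text
time_s: 9.0
eef_pos: [456.9, -299.2, 22.9]
ee_rot: [0.001, 0.958, 0.288, 0.0]
force: [0.5, 0.3, 5.4]
grip_width: 0.13
grip_force: 53.6
```

Emit:
servo_tool:
  deltas:
    - [[0,0,0],[0,0,0],0]
    - [[0,0,0],[0,0,0],0]

```text
time_s: 9.2
eef_pos: [456.9, -299.1, 22.9]
ee_rot: [0.001, 0.958, 0.288, 0.0]
force: [-1.2, 1.3, 6.9]
grip_width: 0.131
grip_force: 53.8
```

Emit:
servo_tool:
  deltas:
    - [[0,0,-0.05],[0,0,0],0]
    - [[0,0,-0.1],[0,0,0],0]
    - [[0,0,-0.15],[0,0,0],0]
    - [[0,0,-0.15],[0,0,0.08],0]
    - [[0,0,-0.15],[0,0,0.08],0]
    - [[0,0,0],[0,0,0.08],0]
    - [[0,0,0],[0,0,0.083],0]
    - [[0,0,0],[0,0,0],0]

```text
time_s: 10.0
eef_pos: [456.4, -298.6, 142.6]
ee_rot: [0.0, 0.999, 0.038, 0.0]
force: [-0.1, -0.3, -0.0]
grip_width: 0.13
grip_force: 52.8
```

Emit:
servo_tool:
  deltas:
    - [[0,0,0],[0,0,0],0]
    - [[0,0,0],[0,0,0],0]

```text
time_s: 10.2
eef_pos: [456.3, -298.7, 141.9]
ee_rot: [-0.0, 0.999, 0.039, -0.0]
force: [-0.2, -0.6, -0.1]
grip_width: 0.127
grip_force: 52.8
```

```bash
python3 - <<'E'
from h import *
go([528.8,-77.5,140],4.2)
E
```

```text
shift units [ 0.4482 -1.0739  0.0096] turn units [-0.0002  0.0001  0.0035] theta 4.51 t 10.2 pos [ 456.3 -298.7  141.9] F [-0.2 -0.6 -0.1] grip 0.127 52.8
```

Emit:
servo_tool:
  deltas:
    - [[0.074,-0.179,0],[0,0,0],0]
    - [[0.075,-0.179,0],[0,0,0],0]
    - [[0.075,-0.179,0],[0,0,0],0]
    - [[0.075,-0.179,0],[0,0,0],0]
    - [[0.075,-0.179,0],[0,0,0],0]
    - [[0.074,-0.179,0],[0,0,0.003],0]
    - [[0,0,0],[0,0,0],0]
    - [[0,0,0],[0,0,0],0]

```text
time_s: 11.0
eef_pos: [529.4, -77.3, 141.8]
ee_rot: [0.0, 0.999, 0.037, -0.0]
force: [0.7, -0.1, 0.6]
grip_width: 0.128
grip_force: 52.7
```

Emit:
servo_tool:
  deltas:
    - [[0,0,0.05],[0,0,0],0]
    - [[0,0,0.05],[0,0,0],0]
    - [[0,0,0],[0,0,0],0]
    - [[0,0,0],[0,0,0],0]

```text
time_s: 11.4
eef_pos: [529.1, -78.2, 121.5]
ee_rot: [-0.0, 0.999, 0.035, -0.0]
force: [0.9, -0.1, -0.7]
grip_width: 0.131
grip_force: 52.7
```

```bash
python3 - <<'E'
from h import *
go([528.8,-77.5,103],4.2)
s=optics.capture("scene")
a=cv2.resize(s[220:300,290:370],(560,560),interpolation=cv2.INTER_CUBIC)
cv2.imwrite("pics/p6.png",a); print(proj("scene",[529,-77.3,82]))
E
```

```text
shift units [-0.0013 -0.0036  0.0923] turn units [-0.0003  0.0006 -0.0016] theta 4.06 t 11.4 pos [529.1 -78.2 121.5] F [ 0.9 -0.1 -0.7] grip 0.131 52.7
[333.96147039 266.82622556]
```

View pics/p6.png

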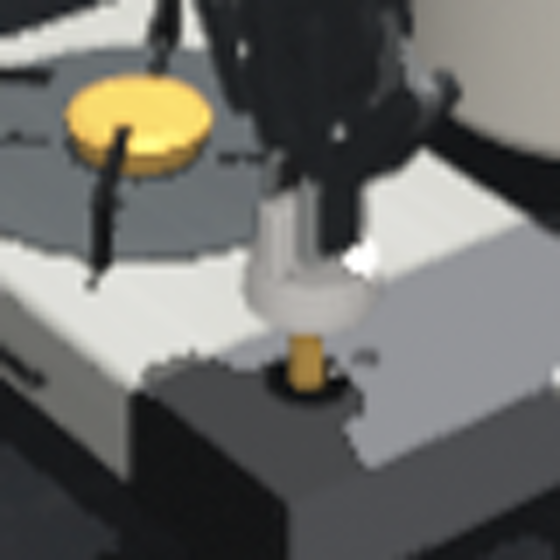

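The knob skirt is centred at crop x≈312, against the spindle at x≈307 (about 1 mm, since the flat cuts the silhouette). I'll nudge a millimetre and lower gently.

Emit:
servo_tool:
  deltas:
    - [[-0.004,-0.0045,0.02],[0,0,0],0]
    - [[0,0,0.03],[0,0,0],0]
    - [[0,0,0.02],[0,0,0],0]
    - [[0,0,0.01],[0,0,0],0]
    - [[0,0,0.01],[0,0,0],0]
    - [[0,0,0.01],[0,0,0],0]
    - [[0,0,0],[0,0,0],0]

```text
time_s: 12.15
eef_pos: [528.9, -76.9, 102.0]
ee_rot: [0.0, 0.999, 0.036, 0.001]
force: [1.8, -0.4, -1.3]
grip_width: 0.13
grip_force: 52.9
```

Emit:
servo_tool:
  deltas:
    - [[0,0,0.01],[0,0,0],0]
    - [[0,0,0.01],[0,0,0],0]
    - [[0,0,0.01],[0,0,0],0]
    - [[0,0,0],[0,0,0],0]
    - [[0,0,0],[0,0,0],0]

```text
time_s: 12.65
eef_pos: [529.3, -77.0, 95.9]
ee_rot: [0.0, 0.999, 0.036, 0.001]
force: [6.3, -0.4, 0.4]
grip_width: 0.124
grip_force: 52.8
```

Emit:
servo_tool:
  deltas:
    - [[0.005,0,0],[0,0,0],0]
    - [[0,0,0],[0,0,0],0]
    - [[0,0,0.008],[0,0,0],0]
    - [[0,0,0],[0,0,0],0]
    - [[0,0,0],[0,0,0],0]

```text
time_s: 13.15
eef_pos: [529.6, -76.8, 94.2]
ee_rot: [-0.0, 0.999, 0.036, 0.0]
force: [4.5, -1.1, -0.8]
grip_width: 0.13
grip_force: 52.8
```

Emit:
servo_tool:
  deltas:
    - [[0.006,0,0],[0,0,0],0]
    - [[0,0,0.008],[0,0,0],0]
    - [[0,0,0.006],[0,0,0],0]
    - [[0,0,0],[0,0,0],0]
    - [[0,0,0],[0,0,0],0]

```text
time_s: 13.65
eef_pos: [530.4, -76.6, 91.2]
ee_rot: [-0.0, 0.999, 0.036, -0.001]
force: [-0.8, -0.4, -1.3]
grip_width: 0.131
grip_force: 52.8
```

Emit:
servo_tool:
  deltas:
    - [[0,0,0.005],[0,0,0],0]
    - [[0,0,0.005],[0,0,0],0]
    - [[0,0,0.005],[0,0,0],0]
    - [[0,0,0],[0,0,0],0]
    - [[0,0,0],[0,0,0],0]

```text
time_s: 14.15
eef_pos: [530.5, -76.7, 88.5]
ee_rot: [-0.0, 0.999, 0.036, -0.0]
force: [-3.8, -0.3, 4.2]
grip_width: 0.132
grip_force: 53.4
```

Emit:
servo_tool:
  deltas:
    - [[0,0,0.005],[0,0,0],0]
    - [[0,0,0.005],[0,0,0],0]
    - [[0,0,0],[0,0,0],0]
    - [[0,0,0],[0,0,0],0]

```text
time_s: 14.55
eef_pos: [530.5, -76.7, 86.6]
ee_rot: [-0.0, 0.999, 0.036, -0.0]
force: [-4.6, -0.3, 5.8]
grip_width: 0.13
grip_force: 53.7
```

Emit:
servo_tool:
  deltas:
    - [[-0.003,0,0.005],[0,0,0],0]
    - [[0,0,0.005],[0,0,0],0]
    - [[0,0,0.005],[0,0,0],0]
    - [[0,0,0],[0,0,0],0]
    - [[0,0,0],[0,0,0],0]

```text
time_s: 15.05
eef_pos: [530.6, -76.7, 85.1]
ee_rot: [0.0, 0.999, 0.036, 0.001]
force: [-6.9, 1.2, 18.2]
grip_width: 0.127
grip_force: 55.5
```

Emit:
servo_tool:
  deltas:
    - [[-0.003,0,-0.0015],[0,0,0],0]
    - [[0,0,0],[0,0,0],0]
    - [[0,0,0],[0,0,0],0]
    - [[0,0,0],[0,0,0],0]

```text
time_s: 15.45
eef_pos: [530.4, -76.8, 85.2]
ee_rot: [0.0, 0.999, 0.036, 0.001]
force: [-3.2, 2.5, 12.9]
grip_width: 0.129
grip_force: 54.6
```

```bash
python3 - <<'E'
from h import *
go([530,-76.7,85],4.2)
s=optics.capture("scene")
a=cv2.resize(s[210:310,300:400],(600,600),interpolation=cv2.INTER_CUBIC)
cv2.imwrite("pics/p7.png",a)
E
```

```text
shift units [-0.0021 -0.0005  0.0009] turn units [ 0.0004 -0.0018 -0.0011] theta 4.10 t 15.45 pos [530.4 -76.8  85.2] F [-3.2  2.5 12.9] grip 0.129 54.6
```

View pics/p7.png

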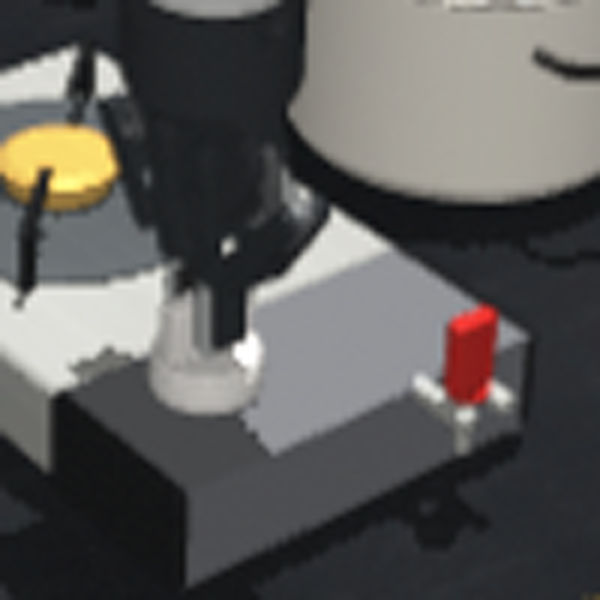

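The knob sits flat just above the panel at (205,375), pressed with about 13 N, and the pin is parked upright at (470,355). I'm handing in.

```bash
python3 -c "
from rig import ctrl
print(ctrl.finish_job())"
```

```text
the job is handed in; nothing more can be done
None
```

The job is handed in at about 15.5 s: the pin stands upright and released in the fork, and the knob is seated, still gripped, and held at the spring's stop with about 13 N. I viewed 11 pictures, one over the limit of 10.

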